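Follow a turning culture dish with a hand lamp

TASK

Take the yellow hand lamp out of its holder and, with the lamp in hand, gently push the blue post of the dish turntable so that the platter is left turning by itself, about one turn every five to six seconds. While it coasts freely, keep the nose of the upright lamp over the pale spot in the red dish, about 2 cm above it and touching nothing, following it round for a good five seconds without a break. Then lift the lamp clear above the top of the post and finish there, still holding it upright; do not strike or overspin the platter, and leave the blue-capped bottle where it stands.

Things in the scene. Friction and masses are not known exactly. Their poses are not given: they have to be found in the camera images.
- lamp: Yellow round hand lamp, 150 mm long, 26 mm diameter, nominally 90 g, standing nose down in the holder with 3 mm play. Origin: centre of the nose end (lowest point; 18 mm across, widening to 26 mm within 14 mm); z runs from the nose up the lamp. A black sleeve covers 16 to 71 mm from the nose. Grip it from above about 120 mm from the nose, with about 40 N.
- holder: Black round holder cup, fixed to the bench: 44 mm outer diameter, 60 mm high, bore 32 mm, inner floor 6 mm above the bench, on a 90 mm disc 6 mm thick. Origin: centre of its underside at bench height. The lamp's top stands 156 mm above the bench. It may stand on the left or the right.
- platter (a joint): Angle of the platter about the vertical axis through point hub, rad, counter-clockwise from above positive, endless (not wrapped). Free-running: moment of inertia nominally 0.014 kg m2 (0.75 to 1.35 times), viscous drag 0.0004 N m s/rad, dry friction 0.0003 N m; left alone at 1.2 rad/s it loses about 0.06 rad/s each second.
- hub (a point): Centre of the platter's top face, on the turning axis, 50 mm above the bench. The platter is a 270 mm aluminium disc 14 mm thick on a fixed white base; a 6 mm hub cap covers the centre. Three dishes, 63 mm across and 10 mm tall, are fixed to it 90 mm from the axis: the red one across from the post, pale ones 90 degrees either side.
- post_top (a point): Centre of the top of the blue round push post, 30 mm diameter, 70 mm tall above the platter's top face (top 120 mm above the bench), 100 mm from the axis, across the axis from the red dish.
- spot (a point): Centre of the pale round spot, 36 mm diameter, on the top face of the red dish, 60 mm above the bench, 90 mm from the axis and always 180 degrees round from the post. Spot means this 36 mm disc: the nose centre must stay over it.
- reagent: Bottle with blue cap, 66 mm diameter, 150 mm tall, loose bystander; origin at its underside. It stands on the other side from the holder.
Not all that is in view belongs to the job. Of the things that look like the lamp, the largest one is meant.

How it is judged (in metres and radians):
On the way, in this order (a step that is already met when the one before it is completed fails the run):
1. the lamp is lifted out of its holder in the fingers (height (world z) of lamp above 0.075 m and contact force between the fingers and lamp above 1 N), for 0.2 s.
2. the platter turns by itself at 0.7 to 1.9 rad/s (either way), touched by nothing ((velocity of joint platter above 0.7 rad/s or velocity of joint platter below -0.7 rad/s) and velocity of joint platter between -1.9 and 1.9 rad/s and contact force between each of the arm, the fingers, lamp and platter below 0.05 N), for 0.3 s.
3. for 4.5 s the lamp's nose stays over the pale spot (within 18 mm of its centre sideways, 5 to 45 mm above it, lamp within 0.35 rad of upright) while the untouched platter turns faster than 0.4 rad/s ((velocity of joint platter above 0.4 rad/s or velocity of joint platter below -0.4 rad/s) and horizontal distance between lamp and spot below 0.018 m and z of lamp in the frame of spot between 0.005 and 0.045 m and angle between lamp's own z axis and vertical below 0.35 rad and contact force between the fingers and lamp above 1 N and contact force between each of the arm, the fingers, lamp and platter below 0.05 N), for 4.5 s.
At the end, for the whole second after the job is handed in: The lamp is still in the fingers, its nose at least 5 mm higher than the top of the post, upright within 0.35 rad and still (under 0.05 m/s), touching neither holder nor platter; the platter may still be coasting (z of lamp in the frame of post_top above 0.005 m and contact force between the fingers and lamp above 1 N and angle between lamp's own z axis and vertical below 0.35 rad and linear speed of lamp below 0.05 m/s and contact force between lamp and holder below 0.05 N and contact force between each of the arm, the fingers, lamp and platter below 0.05 N); the arm keeps its last pose, push and grip.
It fails at once if the platter is spun faster than 2.6 rad/s (velocity of joint platter above 2.6 rad/s or velocity of joint platter below -2.6 rad/s).
It fails at once if the platter or its post is struck with more than 20 N (contact force between any of lamp, the fingers, the arm and platter above 20 N).
It fails at once if the blue-capped bottle is shifted by more than 30 mm or tipped over (distance of reagent from where it was at the start of the episode above 0.03 m or angle between reagent's own z axis and vertical above 0.3 rad).
It also fails if it takes over 58 s, if anything falls off the work surface, if the arm or the gripper's body presses on something with over 40 N, if the wrist force passes 120 N, or if a joint passes its speed limit or range.

ROBOT

A 6-joint arm with a two-finger parallel gripper is mounted at the origin on the work surface. World frame = base frame: x ahead of the robot, y to its left, z up, the work surface at z = 0. Lengths are in mm, angles in rad, forces in N, time in s.
With the tool pointing down it reaches from about 300 to 775 mm from the base axis. Payload 14.6 kg.
Tool frame: the origin (TCP) lies at the centre of the arm's flange, where the gripper is bolted on; the fingertips stand 173 mm ahead of it and the grasp point (between the pads) lies 155 mm ahead of it; z points along the fingers, y is the line along which they close (so a half turn about z gives the same grasp; the last joint's range is limited). The gripper opens to 85 mm and grips with 20 to 120 N. Pads are 22 mm wide; open, the fingers measure 114 mm over their backs; the gripper's body (76 mm by 85 mm) begins 54 mm behind the grasp point. The pads swing forward as they close: fully open they stand 13 mm farther back than shut.
Start: joints at [-1.173, 0.3, 1.521, -0, 1.321, -0.067], TCP at [246.527, -491.646, 404.681] pointing down, gripper open.
Joint ranges: [-3.03, 3.03], [-0.79, 2.21], [0.23, 2.52], [-1.04, 4.18], [0, 3.07], [-2.55, 2.55]. Speed limits (rad/s): [2.22, 2.22, 2.57, 3.14, 3.14, 3.14].

INTERFACE

Orientations are given as a 3x3 rotation matrix whose columns are the frame's x, y, z axes.
In Python, from cell import robot gives the robot as it stands. The module is installed in compiled form; this text tells all that it offers.
- The arm moves only by the tool jog_arm, never from a script. Its argument "steps" is text: rows parted by semicolons, each of 7 numbers parted by spaces: the turn, a rotation vector about the world's x, y, z in rad, then the shift along the world's x, y, z in cm, then the opening, from -1 (shut) to 1 (fully open). A call has 1 to 20 rows; each row shifts and turns the commanded pose from where the row before left it; what a row does not reach is not made up. A row lasts 1/8 s, in which the tool goes at most 62.5 mm and 10.7 degrees, less where a joint would pass 70% of its speed; a pose out of reach is approached as far as the arm can. A call is refused whole if a number of a shift passes 6.25 or a number of a turn 0.188, either way. A call with a gripper value outside its range is refused whole. The fingers move at their own pace and stop on an object; the grip force is fixed at half the most. Time passes only in rows, so rows that do not move let the fingers close. It gives the time, the measured TCP pose, the force, the opening and the grip force at its end, in the units of the state.
- robot.get_obs(): the state, without advancing time (a new reading comes with each control period).
- robot.get_image(name): name is "side" or "top" or "wrist"; returns a dict with "frame" (480x640x3 uint8, red, green, blue), "K" (3x3 intrinsics, pixels), "xyz" and "attitude" of the camera in the world. Camera axes: x right, y down, z forward; pixel columns grow to the right and rows downward; lengths in mm; the calibration is good to about 2 mm. The wrist camera is an equidistant fisheye: a pixel r from the principal point sees the ray r / f radians off the axis. A picture is of the moment at which its call begins. There is no depth.
- robot.close_job(): hands the job in; it is judged then, once.
The state is a dict: "t": time; "joints": joint angles; "qvel": joint speeds; "joint_efforts": joint torques, N m; "tool_pos": TCP position; "ee_rot": TCP orientation; "contact_force": force on the tool from outside, world axes, zero at the start; "torque": the same for the moment, N m; "opening": finger opening in mm; "finger_force": force on a finger pad.
Only numpy, scipy, OpenCV 4.12 (cv2) and the standard library are available. Lean on these libraries where they do the work, as an engineer would, in place of code of your own. Each camera call takes 0.05 s, during which the arm holds its last target. There are 200 camera calls.

## Working session

There is one attempt and no reset: what is moved stays moved. The work goes in short steps, Python scripts to look and compute and a tool call to move; the robot and the scene stay as the last step left them, time stands still between calls to the robot, and variables do not carry over. Pictures are saved under pics/ and viewed, at most 10 in all, crops included, and the job is handed in when it is done.

Besides the shell and the picture viewer there is one more tool, called after "Request:" in YAML: its name, and indented under it one key for each argument. jog_arm: Moves the arm, as the interface text tells. Its arguments: {"type":"object","properties":{"steps":{"type":"string"}},"required":["steps"]}

```bash
mkdir -p pics
cat > h.py <<'E'
from cell import robot
import numpy as np, cv2
def grab(n,f=None):
    d=robot.get_image(n)
    if f: cv2.imwrite(f,cv2.cvtColor(d['frame'],cv2.COLOR_RGB2BGR))
    return d
def ray(d,u,v):
    K=np.array(d['K']);c=np.array([(u-K[0,2])/K[0,0],(v-K[1,2])/K[1,1],1.])
    return np.array(d['attitude'])@c
def onz(d,u,v,z):
    r=ray(d,u,v);p=np.array(d['xyz']);return p+r*(z-p[2])/r[2]
def proj(d,P):
    c=np.array(d['attitude']).T@(np.array(P)-np.array(d['xyz']));q=np.array(d['K'])@c;return q[:2]/q[2]
E
python3 - <<'E'
from h import *
for n in('side','top'):
    d=grab(n,f'pics/{n}0.png');print(n,d['K'],d['xyz'],np.round(d['attitude'],3))
o=robot.get_obs();print(o['t'],o['opening'],np.round(o['ee_rot'],3))
E
```

```text
side [[620.65065329   0.         318.239692  ]
 [  0.         620.65065329 232.88035988]
 [  0.           0.           1.        ]] [133.32610014 786.28839143 845.35314201] [[-0.899 -0.29   0.329]
 [-0.438  0.559 -0.704]
 [ 0.02  -0.777 -0.63 ]]
top [[540.81966504   0.         320.90900534]
 [  0.         540.81966504 237.348551  ]
 [  0.           0.           1.        ]] [ 359.62092455  -55.09126943 1178.52461768] [[-0.007 -0.992  0.127]
 [-1.     0.008  0.008]
 [-0.008 -0.127 -0.992]]
0.1 85.71671647728185 [[ 0.894  0.448 -0.   ]
 [ 0.448 -0.894  0.001]
 [ 0.    -0.001 -1.   ]]
```

View pics/top0.png

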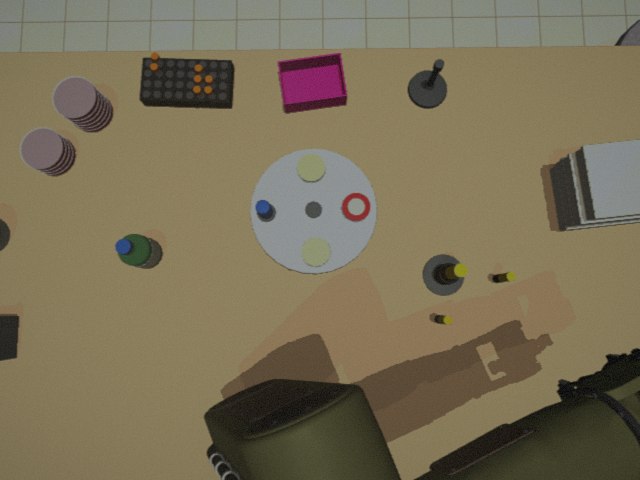

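View pics/side0.png

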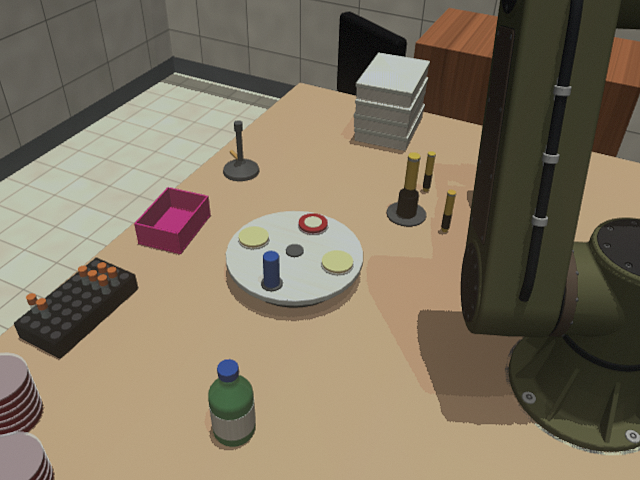

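The top view shows the hub at about (314,210), the red dish at (356,207), the post top at (264,208), the lamp top at (460,270), two small look-alikes at (510,277) and (447,320), and the bottle cap at (124,246). The side view agrees, with the lamp top at (413,157), the post top at (271,256) and the spot at (313,222).

```bash
cat >> h.py <<'E'
def blobs(d,name,lo,hi,n=4,amin=15):
    h=cv2.cvtColor(d['frame'],cv2.COLOR_RGB2HSV);m=cv2.inRange(h,lo,hi)
    k,l,s,c=cv2.connectedComponentsWithStats(m)
    return [(s[i,4],np.round(c[i],1),s[i,:4]) for i in sorted(range(1,k),key=lambda i:-s[i,4])[:n] if s[i,4]>amin]
E
python3 - <<'E'
from h import *
for n in('side','top'):
    d=grab(n);print(n)
    for nm,lo,hi,z in(('yellow',(24,150,60),(34,255,255),156),('blue',(105,130,60),(125,255,255),120),('red',(172,150,60),(180,255,255),60)):
        for b in blobs(d,nm,lo,hi,3): print(nm,b[0],b[1],b[2],np.round(onz(d,*b[1],z)[:2],1))
    # hub cap: dark grey near
    u0=(314,210) if n=='top' else (295,250)
    f=d['frame'][u0[1]-15:u0[1]+16,u0[0]-15:u0[0]+16].astype(int).mean(2)
    m=f<130;ys,xs=np.nonzero(m);c=(xs.mean()+u0[0]-15,ys.mean()+u0[1]-15);print('hub',m.sum(),c,onz(d,*c,56)[:2])
    # platter disc by bright low saturation
    h=cv2.cvtColor(d['frame'],cv2.COLOR_RGB2HSV);
    m=cv2.inRange(h,(85,0,120),(130,60,255)) if 0 else cv2.inRange(h,(0,0,140),(180,45,255))
    m[:130]=0;m[310:]=0;m[:,400:]=0;m[:,:210]=0
    cs=max(cv2.findContours(m,0,2)[0],key=cv2.contourArea)
    P=np.array([onz(d,*p[0],50)[:2] for p in cv2.convexHull(cs)])
    A=np.c_[2*P,np.ones(len(P))];s=np.linalg.lstsq(A,(P**2).sum(1),rcond=None)[0]
    print('platter',s[:2],np.sqrt(s[2]+s[0]**2+s[1]**2))
E
```

```text
side
yellow 54 [413.7 155.6] [409 153  11   6] [ 427.9 -307.5]
yellow 19 [430.9 153.3] [428 152   7   4] [ 398.6 -333.2]
blue 267 [227.2 367.5] [217 360  21  16] [493.3 317. ]
blue 122 [270.2 256. ] [263 251  16  11] [558.9  73.1]
hub 193 (np.float64(294.2953367875648), np.float64(250.17098445595855)) [563.27824318 -26.35203736]
platter [564.54670088 -28.2956672 ] 133.85806255399254
top
yellow 136 [460.1 269.9] [454 264  13  13] [ 426.3 -309.6]
yellow 59 [447.3 319.9] [443 316   9   9] [ 333.2 -282.1]
yellow 57 [510.4 275.9] [506 272   9   9] [ 414.3 -403.7]
blue 170 [122.8 246. ] [116 239  15  15] [480.8 344.4]
blue 139 [262.6 206.6] [256 200  14  14] [557.5  68.5]
hub 249 (np.float64(313.1887550200803), np.float64(209.37751004016064)) [562.64517167 -30.71392797]
platter [564.0905716  -30.33762054] 133.1088873815166
```

Request:
jog_arm:
  steps: "0 0 0 3.6 3.66 0 1;0 0 0 3.6 3.66 0 1;0 0 0 3.6 3.66 0 1;0 0 0 3.6 3.66 0 1;0 0 0 3.6 3.66 0 1;0 0 0 0 0 0 1;0 0 0 0 0 0 1"

```text
t: 1.08
tool_pos: [426.4, -308.8, 404.5]
ee_rot: [[0.894, 0.449, -0.0], [0.449, -0.894, 0.0], [-0.0, -0.0, -1.0]]
contact_force: [-0.6, -0.4, 0.1]
opening: 85.6
finger_force: 0.0
```

Request:
jog_arm:
  steps: "0 0 0 0 0 -4 1;0 0 0 0 0 -4 1;0 0 0 0 0 -2.5 1;0 0 0 0 0 -1.3 1;0 0 0 0 0 -0.6 1;0 0 0 0 0 0 1;0 0 0 0 0 0 1;0 0 0 0 0 0 -1;0 0 0 0 0 0 -1;0 0 0 0 0 0 -1;0 0 0 0 0 0 -1;0 0 0 0 0 0 -1;0 0 0 0 0 0 -1"

```text
t: 2.7
tool_pos: [426.6, -308.7, 280.9]
ee_rot: [[0.894, 0.448, 0.0], [0.448, -0.894, -0.0], [0.0, 0.001, -1.0]]
contact_force: [0.2, -1.3, 2.9]
opening: 24.5
finger_force: 59.1
```

Request:
jog_arm:
  steps: "0 0 0 0 0 1 -1;0 0 0 0 0 2.5 -1;0 0 0 0 0 3.5 -1;0 0 0 0 0 3.5 -1;0 0 0 0 0 2.5 -1;0 0 0 0 0 1 -1;0 0 0 0 0 0 -1;0 0 0 0 0 0 -1"

```text
t: 3.7
tool_pos: [426.5, -308.6, 419.5]
ee_rot: [[0.894, 0.448, -0.001], [0.448, -0.894, 0.001], [-0.001, -0.002, -1.0]]
contact_force: [1.1, -0.6, -0.9]
opening: 24.4
finger_force: 58.8
```

Run:
```python
from h import *
a=grab('side','pics/s1.png');b=grab('wrist','pics/w1.png')
cv2.imwrite('pics/m1.png',np.hstack([cv2.resize(cv2.imread('pics/s1.png')[0:340,200:640],(440,340)),cv2.resize(cv2.imread('pics/w1.png'),(360,270)) if 0 else cv2.copyMakeBorder(cv2.resize(cv2.imread('pics/w1.png'),(360,270)),0,70,0,0,0)]))
o=robot.get_obs();print(o['tool_pos'],o['finger_force'],o['contact_force'])
```

```text
[ 426.52339767 -308.66704664  419.68103402] 58.84683687239885 [-0.07671407 -0.03657407 -0.47495296]
```

View pics/m1.png

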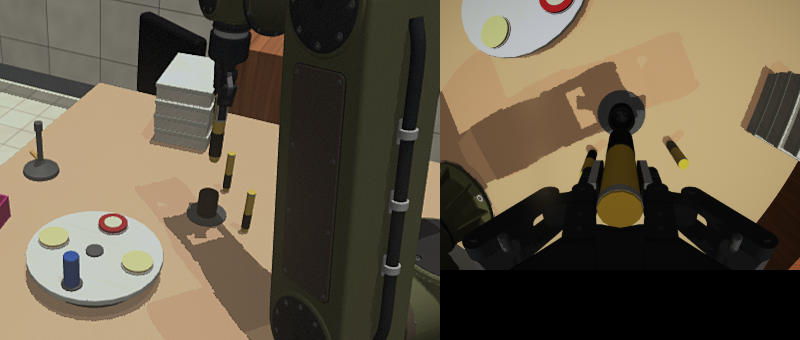

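Request:
jog_arm:
  steps: "0 0 0 0.4 1.5 0 -1;0 0 0 0.9 3.5 0 -1;0 0 0 1.2 4.8 0 -1;0 0 0 1.4 5.5 0 -1;0 0 0 1.4 5.5 0 -1;0 0 0 1.4 5.5 0 -1;0 0 0 1.2 4.8 0 -1;0 0 0 0.9 3.8 0 -1;0 0 0 0.47 1.98 0 -1;0 0 0 0 0 0 -1;0 0 0 0 0 -1.5 -1;0 0 0 0 0 -2.5 -1;0 0 0 0 0 -1.7 -1;0 0 0 0 0 -0.8 -1;0 0 0 0 0 0 -1;0 0 0 0 0 0 -1"

```text
t: 5.8
tool_pos: [519.3, 60.1, 356.4]
ee_rot: [[0.894, 0.448, 0.001], [0.448, -0.894, 0.0], [0.001, 0.0, -1.0]]
contact_force: [-0.1, 0.2, -0.0]
opening: 24.7
finger_force: 58.9
```

Run:
```python
from h import *
a=grab('side','pics/s2.png');b=grab('top','pics/t2.png')
cv2.imwrite('pics/m2.png',np.hstack([cv2.imread('pics/s2.png')[100:400,200:600],cv2.imread('pics/t2.png')[80:380,150:550]]))
o=robot.get_obs();print(o['t'],o['tool_pos'],o['finger_force'],o['contact_force'])
p=np.array(o['tool_pos'])-[0,0,275]
print('nose px',proj(a,p),proj(b,p))
for d in(a,b):
  for bb in blobs(d,'',(105,130,60),(125,255,255),2): print(bb,onz(d,*bb[1],120)[:2])
```

```text
5.9 [519.28895551  60.13814491 356.30501509] 58.86193519458175 [-0.33883052 -0.20475025 -1.06259544]
nose px [293.55970078 274.58908367] [268.73453776 228.3687146 ]
(np.int32(267), array([227.2, 367.5]), array([217, 360,  21,  16], dtype=int32)) [493.32317628 316.99843442]
(np.int32(18), array([265.1, 254.4]), array([263, 252,   6,   6], dtype=int32)) [569.08234219  73.49582179]
(np.int32(171), array([122.9, 246.1]), array([116, 239,  15,  15], dtype=int32)) [480.57595108 344.18970564]
```

View pics/m2.png

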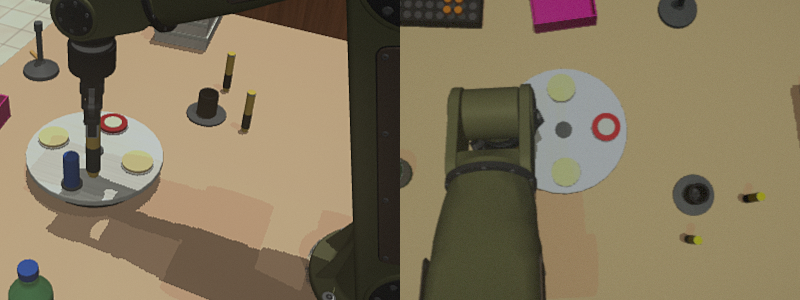

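Run:
```python
import numpy as np
s=[3,3,1.5,1.5,1.5,1.5,1.5,2,3,4.5,6,7.5,9,10.5,12,13.5,15,15,15,5]
f=2.03-np.r_[0,np.cumsum(s)]/100
P=10*np.c_[np.cos(f),np.sin(f)]
print(f[-1]);print(np.diff(np.round(P,2),axis=0).round(2).tolist())
```

```text
0.7149999999999999
[[0.27, 0.13], [0.27, 0.12], [0.14, 0.06], [0.14, 0.06], [0.14, 0.05], [0.14, 0.05], [0.14, 0.05], [0.19, 0.06], [0.29, 0.09], [0.44, 0.11], [0.59, 0.12], [0.74, 0.1], [0.9, 0.04], [1.05, -0.05], [1.18, -0.19], [1.29, -0.39], [1.37, -0.62], [1.25, -0.82], [1.11, -1.0], [0.34, -0.37]]
```

Request:
jog_arm:
  steps: "0 0 0 0.27 0.13 0 -1;0 0 0 0.27 0.12 0 -1;0 0 0 0.14 0.06 0 -1;0 0 0 0.14 0.06 0 -1;0 0 0 0.14 0.05 0 -1;0 0 0 0.14 0.05 0 -1;0 0 0 0.14 0.05 0 -1;0 0 0 0.19 0.06 0 -1;0 0 0 0.29 0.09 0 -1;0 0 0 0.44 0.11 0 -1;0 0 0 0.59 0.12 0 -1;0 0 0 0.74 0.1 0 -1;0 0 0 0.9 0.04 0 -1;0 0 0 1.05 -0.05 0 -1;0 0 0 1.18 -0.19 0 -1;0 0 0 1.29 -0.39 0 -1;0 0 0 1.37 -0.62 0 -1;0 0 0 1.25 -0.82 0 -1;0 0 0 1.11 -1 0 -1;0 0 0 0.34 -0.37 0 -1"

```text
t: 8.4
tool_pos: [639.6, 35.4, 355.4]
ee_rot: [[0.894, 0.448, -0.0], [0.448, -0.894, -0.0], [-0.0, -0.0, -1.0]]
contact_force: [0.1, 0.4, -1.5]
opening: 24.7
finger_force: 58.9
```

Request:
jog_arm:
  steps: "0 0 0 0 0 1.5 -1;0 0 0 0 0 2.5 -1;0 0 0 0 0 1.5 -1;0 0 0 0 0 0.5 -1"

```text
t: 8.9
tool_pos: [638.8, 36.4, 417.1]
ee_rot: [[0.894, 0.448, 0.002], [0.448, -0.894, 0.0], [0.002, 0.001, -1.0]]
contact_force: [-0.1, -0.1, -0.1]
opening: 24.7
finger_force: 58.9
```

```bash
cat > meas.py <<'E'
from h import *
import json,os
H=np.array([563.5,-29.5])
def obs(show=None):
    L=json.load(open('log.json')) if os.path.exists('log.json') else []
    for n in('top','side'):
        t=robot.get_obs()['t'];d=grab(n,show and f'pics/{n}{show}.png')
        for nm,lo,hi,z,R,off in(('post',(105,130,60),(125,255,255),120,100,0),('red',(172,150,60),(180,255,255),60,90,np.pi),('pale',(22,60,110),(36,150,255),60,90,.5*np.pi)):
            for b in blobs(d,nm,lo,hi,8,20):
                if nm=='red':  # ring: centre of bounding box
                    c=b[2][:2]+(b[2][2:]-1)/2
                else: c=b[1]
                p=onz(d,*c,z)[:2]-H;r=np.hypot(*p)
                if abs(r-R)<7:
                    a=np.arctan2(p[1],p[0])+off
                    print(n,nm,b[0],'t=%.3f r=%.1f post_ang=%.3f'%(t,r,(a+np.pi)%(2*np.pi)-np.pi));L.append([t,n,nm,int(b[0]),r,a])
    json.dump(L,open('log.json','w'))
    o=robot.get_obs();print('now',o['t'],np.round(o['tool_pos'],1),o['finger_force'])
E
python3 -c "
from meas import *
obs('3')
a=cv2.imread('pics/side3.png')[100:400,200:600];b=cv2.imread('pics/top3.png')[80:380,150:550];cv2.imwrite('pics/m3.png',np.hstack([a,b]))"
```

```text
top post 140 t=8.900 r=98.5 post_ang=-0.294
top pale 486 t=8.900 r=91.5 post_ang=-0.266
side post 88 t=8.950 r=98.8 post_ang=-0.309
side pale 425 t=8.950 r=87.3 post_ang=-0.343
side pale 360 t=8.950 r=94.6 post_ang=2.756
now 9.0 [638.9  36.3 416. ] 58.86104805395007
```

View pics/m3.png

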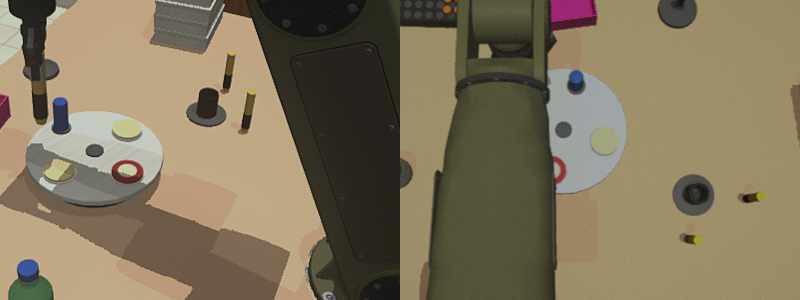

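Request:
jog_arm:
  steps: "0 0 0 -0.2 -0.2 0 -1;0 0 0 -0.2 -0.2 0 -1;0 0 0 0 0 0 -1;0 0 0 0 0 0 -1;0 0 0 0 0 0 -1"

```text
t: 9.62
tool_pos: [635.0, 32.2, 415.6]
ee_rot: [[0.894, 0.448, -0.0], [0.448, -0.894, -0.0], [-0.0, 0.0, -1.0]]
contact_force: [-0.9, 0.0, -1.5]
opening: 24.3
finger_force: 58.9
```

```bash
sed -i "s/m=cv2.inRange(h,lo,hi)/m=cv2.inRange(h,lo,hi)\n    if lo[0]>170: m|=cv2.inRange(h,(0,lo[1],lo[2]),(6,255,255))/" h.py
python3 -c "
from meas import *
obs()"
```

```text
top post 140 t=9.625 r=99.5 post_ang=-1.158
top pale 521 t=9.625 r=89.1 post_ang=-1.161
top pale 131 t=9.625 r=84.8 post_ang=1.777
side post 81 t=9.675 r=96.8 post_ang=-1.179
side pale 487 t=9.675 r=88.5 post_ang=-1.218
side pale 216 t=9.675 r=83.9 post_ang=1.823
side pale 112 t=9.675 r=89.8 post_ang=-2.785
now 9.725 [635.1  32.2 415.6] 58.858871748670936
```

```bash
cat > plan.py <<'E'
from meas import *
def w(w0,tau): return w0-0.056*tau
def spot(th,t0,w0,t):
    tau=t-t0; f=np.pi+th-(w0*tau-.028*tau**2); return f
def rows(th,t0,w0,cmd,tnow,n,lead=0.0,fmax=9,zs=None):
    "CW; th=post angle at t0; cmd=commanded xy"
    c=np.round(np.array(cmd)/10,2);out=[]
    for k in range(1,n+1):
        f=spot(th,t0,w0,tnow+.125*k+lead); f=min(f,fmax)
        q=np.round((H+90*np.array([np.cos(f),np.sin(f)]))/10,2);s=q-c;c=q
        out.append('0 0 0 %.2f %.2f %g -1'%(s[0],s[1],zs[k-1] if zs else 0))
    print(';'.join(out));print('cmd end',c*10,'f',f)
E
python3 -c "
from plan import *
print(spot(-1.168,9.65,1.175,9.725))
rows(-1.168,9.65,1.175,[635,32.2],9.725,16,0.02,0.70,[-1,-2,-2,-0.9,-.1]+[0]*15)"
```

```text
1.885625153589794
0 0 0 -0.27 -0.37 -1 -1;0 0 0 0.00 0.00 -2 -1;0 0 0 0.00 0.00 -2 -1;0 0 0 0.00 0.00 -0.9 -1;0 0 0 0.00 0.00 -0.1 -1;0 0 0 0.00 0.00 0 -1;0 0 0 0.00 0.00 0 -1;0 0 0 0.00 0.00 0 -1;0 0 0 0.64 -0.85 0 -1;0 0 0 0.61 -1.09 0 -1;0 0 0 0.45 -1.14 0 -1;0 0 0 0.29 -1.19 0 -1;0 0 0 0.12 -1.21 0 -1;0 0 0 -0.03 -1.21 0 -1;0 0 0 -0.20 -1.18 0 -1;0 0 0 -0.35 -1.14 0 -1
cmd end [647.6 -61.6] f -0.3651396464102057
```

Request:
jog_arm:
  steps: "0 0 0 -0.27 -0.37 -1 -1;0 0 0 0 0 -2 -1;0 0 0 0 0 -2 -1;0 0 0 0 0 -0.9 -1;0 0 0 0 0 -0.1 -1;0 0 0 0 0 0 -1"

```text
t: 10.48
tool_pos: [632.4, 28.4, 356.3]
ee_rot: [[0.894, 0.448, 0.001], [0.448, -0.894, 0.0], [0.001, 0.0, -1.0]]
contact_force: [-0.1, -0.8, -0.8]
opening: 24.6
finger_force: 58.9
```

```bash
python3 -c "
from plan import *
obs()"
```

```text
top post 149 t=10.475 r=101.0 post_ang=-2.115
top pale 572 t=10.475 r=89.5 post_ang=1.028
side post 86 t=10.525 r=97.1 post_ang=-2.182
side red 271 t=10.525 r=93.0 post_ang=-2.146
side pale 427 t=10.525 r=89.1 post_ang=1.004
now 10.575 [632.4  28.5 356.4] 58.85720422491431
```

```bash
python3 -c "
from plan import *
rows(-2.137,10.5,1.13,[632.3,28.5],10.575,14,0.03,0.70)"
```

```text
0 0 0 0.00 0.00 0 -1;0 0 0 0.51 -0.67 0 -1;0 0 0 0.64 -1.06 0 -1;0 0 0 0.48 -1.14 0 -1;0 0 0 0.32 -1.19 0 -1;0 0 0 0.15 -1.21 0 -1;0 0 0 -0.01 -1.21 0 -1;0 0 0 -0.17 -1.19 0 -1;0 0 0 -0.32 -1.16 0 -1;0 0 0 -0.48 -1.09 0 -1;0 0 0 -0.61 -1.01 0 -1;0 0 0 -0.73 -0.92 0 -1;0 0 0 -0.83 -0.81 0 -1;0 0 0 -0.93 -0.69 0 -1
cmd end [ 612.5 -105. ] f -0.9952086464102055
```

Request:
jog_arm:
  steps: "0 0 0 0.00 0.00 0 -1;0 0 0 0.51 -0.67 0 -1;0 0 0 0.64 -1.06 0 -1;0 0 0 0.48 -1.14 0 -1;0 0 0 0.32 -1.19 0 -1;0 0 0 0.15 -1.21 0 -1;0 0 0 -0.01 -1.21 0 -1;0 0 0 -0.17 -1.19 0 -1;0 0 0 -0.32 -1.16 0 -1;0 0 0 -0.48 -1.09 0 -1;0 0 0 -0.61 -1.01 0 -1;0 0 0 -0.73 -0.92 0 -1;0 0 0 -0.83 -0.81 0 -1;0 0 0 -0.93 -0.69 0 -1"

```text
t: 12.32
tool_pos: [611.9, -105.5, 355.7]
ee_rot: [[0.894, 0.448, 0.0], [0.448, -0.894, 0.0], [0.0, 0.0, -1.0]]
contact_force: [0.5, 0.1, -0.5]
opening: 24.8
finger_force: 58.9
```

```bash
sed -i "s/def obs(show=None):/def obs(show=None,cams=('top','side')):/;s/for n in('top','side'):/for n in cams:/" meas.py; python3 -c "
from plan import *
obs('4',('side',))
t=12.325
p=spot(-2.137,10.5,1.13,t)-np.pi; print('pred post',(p+np.pi)%(2*np.pi)-np.pi)"
```

```text
side post 136 t=12.325 r=102.0 post_ang=2.202
side pale 504 t=12.325 r=91.8 post_ang=2.238
side pale 51 t=12.325 r=89.0 post_ang=0.667
now 12.375 [ 611.2 -106.1  355.8] 58.84928167797625
pred post 2.177192807179587
```

View pics/side4.png

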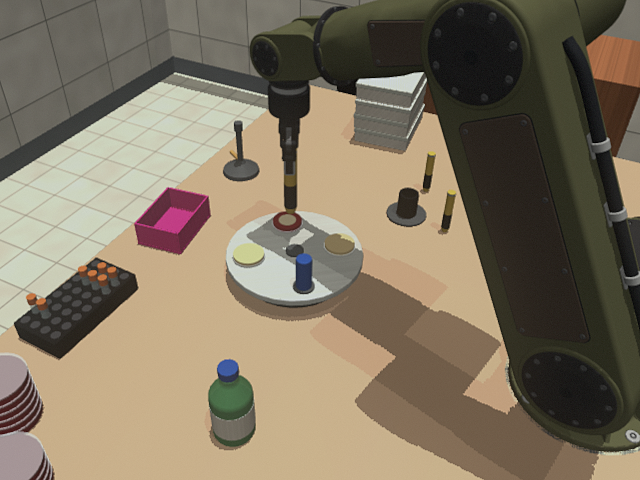

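```bash
sed -i 's/\.028\*tau/.031*tau/' plan.py; python3 -c "
from plan import *
rows(2.21-2*np.pi,12.325,1.015,[612.5,-105],12.375,12,0.01)"
```

```text
0 0 0 -0.97 -0.54 0 -1;0 0 0 -1.03 -0.43 0 -1;0 0 0 -1.08 -0.29 0 -1;0 0 0 -1.10 -0.16 0 -1;0 0 0 -1.09 -0.02 0 -1;0 0 0 -1.09 0.11 0 -1;0 0 0 -1.05 0.24 0 -1;0 0 0 -1.01 0.36 0 -1;0 0 0 -0.95 0.47 0 -1;0 0 0 -0.88 0.58 0 -1;0 0 0 -0.81 0.67 0 -1;0 0 0 -0.71 0.75 0 -1
cmd end [494.8 -87.6] f -2.4395510535897937
```

Request:
jog_arm:
  steps: "0 0 0 -0.97 -0.54 0 -1;0 0 0 -1.03 -0.43 0 -1;0 0 0 -1.08 -0.29 0 -1;0 0 0 -1.10 -0.16 0 -1;0 0 0 -1.09 -0.02 0 -1;0 0 0 -1.09 0.11 0 -1;0 0 0 -1.05 0.24 0 -1;0 0 0 -1.01 0.36 0 -1;0 0 0 -0.95 0.47 0 -1;0 0 0 -0.88 0.58 0 -1;0 0 0 -0.81 0.67 0 -1;0 0 0 -0.71 0.75 0 -1"

```text
t: 13.88
tool_pos: [494.3, -87.1, 355.7]
ee_rot: [[0.894, 0.448, 0.0], [0.448, -0.894, 0.0], [0.0, -0.0, -1.0]]
contact_force: [0.5, -0.2, -0.1]
opening: 24.3
finger_force: 58.8
```

```bash
python3 -c "
from plan import *
obs('5',('side',))
t=13.875
p=spot(2.21,12.325,1.015,t)-np.pi; print('pred post',(p+np.pi)%(2*np.pi)-np.pi)"
```

```text
side post 103 t=13.875 r=102.0 post_ang=0.750
side pale 576 t=13.875 r=90.9 post_ang=-2.431
side pale 418 t=13.875 r=89.3 post_ang=0.748
side pale 89 t=13.875 r=88.5 post_ang=-0.837
now 13.925 [493.9 -86.5 355.7] 58.85754436254501
pred post 0.7112274999999997
```

View pics/side5.png

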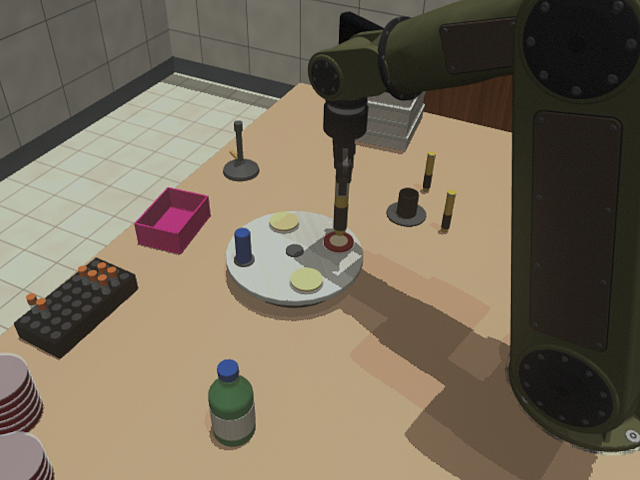

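```bash
python3 -c "
from plan import *
rows(0.745,13.875,0.905,[494.8,-87.6],13.925,20,0.0)"
```

```text
0 0 0 -0.62 0.82 0 -1;0 0 0 -0.51 0.86 0 -1;0 0 0 -0.40 0.91 0 -1;0 0 0 -0.31 0.94 0 -1;0 0 0 -0.19 0.95 0 -1;0 0 0 -0.09 0.96 0 -1;0 0 0 0.01 0.96 0 -1;0 0 0 0.11 0.94 0 -1;0 0 0 0.21 0.92 0 -1;0 0 0 0.30 0.88 0 -1;0 0 0 0.38 0.84 0 -1;0 0 0 0.47 0.79 0 -1;0 0 0 0.53 0.73 0 -1;0 0 0 0.60 0.66 0 -1;0 0 0 0.66 0.60 0 -1;0 0 0 0.71 0.52 0 -1;0 0 0 0.74 0.45 0 -1;0 0 0 0.78 0.38 0 -1;0 0 0 0.80 0.29 0 -1;0 0 0 0.82 0.21 0 -1
cmd end [544.8  58.5] f 1.7804201535897923
```

Request:
jog_arm:
  steps: "0 0 0 -0.62 0.82 0 -1;0 0 0 -0.51 0.86 0 -1;0 0 0 -0.40 0.91 0 -1;0 0 0 -0.31 0.94 0 -1;0 0 0 -0.19 0.95 0 -1;0 0 0 -0.09 0.96 0 -1;0 0 0 0.01 0.96 0 -1;0 0 0 0.11 0.94 0 -1;0 0 0 0.21 0.92 0 -1;0 0 0 0.30 0.88 0 -1;0 0 0 0.38 0.84 0 -1;0 0 0 0.47 0.79 0 -1;0 0 0 0.53 0.73 0 -1;0 0 0 0.60 0.66 0 -1"

```text
t: 15.68
tool_pos: [500.1, 34.4, 355.7]
ee_rot: [[0.894, 0.448, -0.0], [0.448, -0.894, -0.0], [-0.0, 0.0, -1.0]]
contact_force: [-0.6, 0.1, -1.1]
opening: 25.0
finger_force: 58.9
```

```bash
python3 -c "
from plan import *
obs('6',('side',))
t=15.675
p=spot(0.745,13.875,0.905,t)-np.pi; print('pred post',(p+np.pi)%(2*np.pi)-np.pi)"
```

```text
side post 88 t=15.675 r=97.4 post_ang=-0.823
side pale 511 t=15.675 r=91.5 post_ang=2.311
side pale 459 t=15.675 r=87.9 post_ang=-0.858
side pale 110 t=15.675 r=89.4 post_ang=-2.436
now 15.725 [500.6  34.9 355.7] 58.874302385374904
pred post -0.7835600000000005
```

View pics/side6.png

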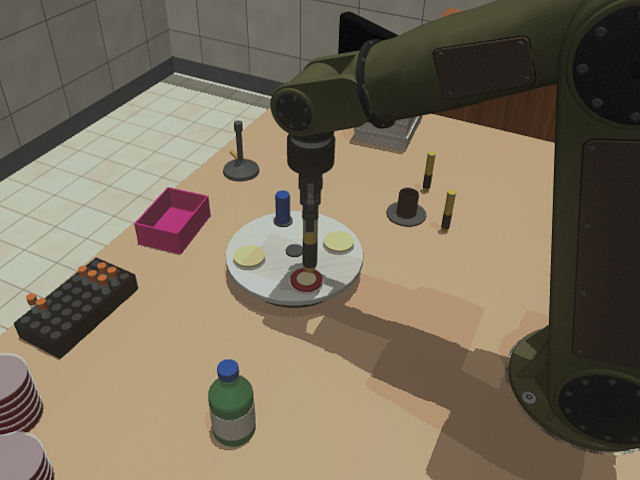

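```bash
python3 -c "
from plan import *
rows(-0.84,15.675,0.835,[500.9,34.9],15.725,14,0.02)"
```

```text
0 0 0 1.41 1.14 0 -1;0 0 0 0.80 0.46 0 -1;0 0 0 0.83 0.37 0 -1;0 0 0 0.86 0.28 0 -1;0 0 0 0.88 0.19 0 -1;0 0 0 0.88 0.10 0 -1;0 0 0 0.88 0.02 0 -1;0 0 0 0.86 -0.07 0 -1;0 0 0 0.85 -0.15 0 -1;0 0 0 0.82 -0.23 0 -1;0 0 0 0.79 -0.30 0 -1;0 0 0 0.74 -0.37 0 -1;0 0 0 0.71 -0.43 0 -1;0 0 0 0.65 -0.49 0 -1
cmd end [620.5  40.1] f 0.884577053589793
```

Request:
jog_arm:
  steps: "0 0 0 1.41 1.14 0 -1;0 0 0 0.80 0.46 0 -1;0 0 0 0.83 0.37 0 -1;0 0 0 0.86 0.28 0 -1;0 0 0 0.88 0.19 0 -1;0 0 0 0.88 0.10 0 -1;0 0 0 0.88 0.02 0 -1;0 0 0 0.86 -0.07 0 -1;0 0 0 0.85 -0.15 0 -1;0 0 0 0.82 -0.23 0 -1;0 0 0 0.79 -0.30 0 -1;0 0 0 0.74 -0.37 0 -1;0 0 0 0.71 -0.43 0 -1;0 0 0 0.65 -0.49 0 -1"

```text
t: 17.48
tool_pos: [619.8, 38.8, 355.7]
ee_rot: [[0.894, 0.448, -0.0], [0.448, -0.894, 0.0], [-0.0, -0.0, -1.0]]
contact_force: [-0.7, 0.1, -0.1]
opening: 24.7
finger_force: 58.9
```

```bash
python3 -c "
from plan import *
obs('7',('side',))
t=17.475
p=spot(-0.84,15.675,0.835,t)-np.pi; print('pred post',(p+np.pi)%(2*np.pi)-np.pi)"
```

```text
side post 91 t=17.475 r=97.4 post_ang=-2.271
side pale 424 t=17.475 r=89.0 post_ang=0.913
now 17.525 [620.2  38.2 355.6] 58.86681603267789
pred post -2.24256
```

The lamp has tracked within a few mm of the spot for over 6 s, so I'm lifting it clear.

Request:
jog_arm:
  steps: "0 0 0 0 0 1.5 -1;0 0 0 0 0 2.5 -1;0 0 0 0 0 2.5 -1;0 0 0 0 0 1.5 -1;0 0 0 0 0 0.5 -1;0 0 0 0 0 0 -1;0 0 0 0 0 0 -1;0 0 0 0 0 0 -1;0 0 0 0 0 0 -1"

```text
t: 18.65
tool_pos: [619.4, 39.1, 440.4]
ee_rot: [[0.894, 0.448, -0.0], [0.448, -0.894, 0.0], [-0.0, -0.0, -1.0]]
contact_force: [0.5, -0.8, -1.1]
opening: 24.6
finger_force: 58.9
```

```bash
python3 -c "
from h import *
o=robot.get_obs();print(o['t'],o['tool_pos'],o['finger_force'])
print(robot.close_job())"
```

```text
18.65 [619.35748363  39.14207345 440.36883265] 58.870259542018175
the job is handed in; nothing more can be done
None
```

I handed the job in at 18.65 s: the platter was pushed to about 1.2 rad/s (one turn in just over 5 s), the lamp nose followed the spot for over 6 s, with camera checks putting it at most about 9 mm off centre, and the lamp is now held upright with its nose about 45 mm above the post top; the hand-in returned no verdict.

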